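# Lock down the foot pump and pack its adapters away

### The job

Get the tyre kit ready to put away. First press the foot pump's lever fully down to its stop; then take the T-handled hex key out of its block, find the recessed socket of the pump's lock screw with it, turn the screw clockwise until it comes up against its stop, and stand the key back in its block. Every brass hose adapter standing on the ledge also goes into the white tub, whose lid must be fully shut at the end; leave the pad holder, deflator and tin where they are.

Things in the scene. Friction and masses are not known exactly. Their poses are not given: they have to be found in the camera images.
- lever (a joint): angle of the pump's foot lever in rad: 0 = fully down on its stop, positive = raised (0.35 to 0.65 at the start, at most 0.75). It stays where it is left; about 3 N on the tread moves it down
- tread (a point): centre of the top face of the lever's tread, a ribbed dark steel plate 65 mm wide and 80 mm long (along the lever), 165 mm along the lever from its pivot; top face 95 mm above the ledge when down, its top 140 to 200 mm up at the start. The point's y axis points from the pivot to the tread
- lever_pivot (a point): centre of the lever's level pivot, 70 mm above the ledge; the pivot axis is the point's x axis
- lockscrew (a joint): angle of the lock screw in rad still to go: 0 = tight on its stop, positive = undone by so much (2.4 to 4.2 at the start). Turning clockwise seen from above lowers it; it turns stiffly (about 0.05 N m) and stays where it is left; its stop is hard: the torque jumps there, and above about 0.5 N m the key slips round in the socket. Turned hard against the stop the key may wedge: ease it back about 0.1 rad before drawing it out
- socket (a point): centre of the lock screw's socket mouth, z up, 46 mm above the ledge. The 31 mm screw head lies 8 mm down a 34 mm bore in the top of a steel block (50 x 50 mm, top 54 mm above the ledge). Hex socket 16.9 mm across flats, 24 mm deep from the mouth, its first 4 mm flared to 23 mm; the point turns with the screw, its x axis points at the middle of a flat
- pump: the foot pump: steel plate 160 mm (x) x 250 mm (y), fixed to the ledge, with a lying barrel, a dial and the lever; nothing on it rises above 96 mm when the lever is down. Origin at the centre of its underside; the screw's block is 50 mm towards -x and 85 mm towards -y of it
- key_grip (a point): centre of the cross bar of the T-handled hex key. Black bar 84 mm long (point's x axis), 19 mm wide (y), 18 mm tall (z); below it a steel hex shank, 16 mm across flats (two flats face along the bar), down to the tip 101 mm below this point; the last 2 mm are 13 mm round. About 300 g; stands by itself, leaning slightly, in its block and in the screw's socket
- key_tip (a point): centre of the tip of the hex key; z axis up along the shank towards the cross bar
- block_hole (a point): centre of the mouth of the hole in the key block, a grey plastic block 60 x 60 x 50 mm fixed to the ledge; mouth 50 mm above the ledge. Square hole 20 mm wide, 42 mm deep, with a 3 mm chamfer; the key stands in it upright at the start, tip on its floor
- tub_floor (a point): centre of the inner floor of the white plastic tub, 4 mm above the ledge, z up. Outside 130 mm (x axis) x 190 mm (y axis) x 62 mm high, walls 4 mm; fixed to the ledge. Its lid is hinged along the +x rim
- lid (a joint): angle of the tub's lid in rad: 0 = fully shut, positive = open (1.6 to 1.85 at the start, standing about upright, at most 1.95). It has a stiff hinge and stays where it is left; 1 to 2 N at its edge moves it. Nothing springs back
- lid_edge (a point): middle of the lid's free edge, on its outer face. The lid is a white plate 130 mm (from hinge to edge) x 190 mm x 6 mm, without a knob; its outer face looks away from the robot when it is open and up when it is shut
- lid_hinge (a point): middle of the lid's hinge line, 62.5 mm above the ledge, at the tub's +x rim; the hinge runs along the tub's y axis
- padholder: yellow plastic polishing pad holder, a disc 100 mm across, 40 mm high with its grip; bystander; origin at the centre of its underside
- deflator: chrome tyre deflator, a round gauge head 42 mm across and 16 mm high with a 54 mm stem towards its +y; bystander; origin under the centre of the head
- waxtin: bare metal tin, 80 mm across, 55 mm high; bystander; origin at the centre of its underside
- adapter0_c (a point): centre (half-way up) of a brass hose adapter, may be absent: a hexagonal foot 30 mm across flats and 10 mm high with a round stem 16 mm in diameter on it, 44 mm high in all, about 90 g; stands upright at the start, z axis along the stem away from the foot
- adapter1_c (a point): centre (half-way up) of a brass hose adapter, may be absent: a hexagonal foot 30 mm across flats and 10 mm high with a round stem 16 mm in diameter on it, 44 mm high in all, about 90 g; stands upright at the start, z axis along the stem away from the foot
- adapter2_c (a point): centre (half-way up) of a brass hose adapter, may be absent: a hexagonal foot 30 mm across flats and 10 mm high with a round stem 16 mm in diameter on it, 44 mm high in all, about 90 g; stands upright at the start, z axis along the stem away from the foot
- adapter3_c (a point): centre (half-way up) of a brass hose adapter, may be absent: a hexagonal foot 30 mm across flats and 10 mm high with a round stem 16 mm in diameter on it, 44 mm high in all, about 90 g; stands upright at the start, z axis along the stem away from the foot

How it is judged:
By the outcome, as a careful person would: the job done as asked, in the order asked, and still so for the second after the job is handed in, with the robot touching nothing.
Of adapter0, adapter1, adapter2, adapter3 only 2 to 4 are there at a start; the rules pass over those that are not, and their reading is None.
At some moment in a run one of adapter0, adapter1, adapter2, adapter3 may be knocked a few centimetres aside while the robot is not near it.
It also fails if it takes over 210 s, if anything falls off the work surface, if the arm or the gripper's body presses on something with over 40 N, if the wrist force passes 120 N, or if a joint passes its speed limit or range.

### The arm

A 6-joint arm with a two-finger parallel gripper is mounted at the origin on the work surface. World frame = base frame: x ahead of the robot, y to its left, z up, the work surface at z = 0. Lengths are in m, angles in rad, forces in N, time in s.
With the tool pointing down it reaches from about 0.425 to 1.125 m from the base axis. Payload 14.9 kg.
Tool frame: the origin (TCP) lies midway between the tips of the shut fingers; the grasp point (between the pads) lies 19 mm behind it; z points along the fingers, y is the direction in which the jaws open and shut (so a half turn about z gives the same grasp; the last joint's range is limited). The gripper opens to 91 mm and grips with 3 to 60 N. Pads are 32 mm wide; open, the fingers measure 118 mm over their backs; the gripper's body (76 mm by 178 mm) begins 60 mm behind the grasp point.
Start: joints at [-1.371, 0.379, 1.734, -0, 1.028, -0.033], TCP at [0.161, -0.681, 0.214] pointing down, gripper open.
Joint ranges: [-2.77, 2.77], [-0.74, 2.19], [0, 2.66], [-1.06, 4.2], [0.31, 2.87], [-3.08, 3.08]. Speed limits (rad/s): [1.89, 1.89, 2.39, 3.14, 3.14, 3.14].

### API

Orientations are given as a unit quaternion [w, x, y, z].
In Python, from cell import env, solver, sensors, imaging gives the robot as it stands. The module is installed in compiled form; this text tells all that it offers. Calls block until the motion is done:
- env.reach(position, orientation): joint-space move of the TCP to a pose.
- env.servo_line(position, speed=0.15, rotation=None, until_force=None): straight line of the TCP; rotation=None keeps the orientation; speed is the mean speed in m/s. With until_force (N) it stops when the force on the tool has changed by that much, and returns True; else False.
- env.set_joints(angles): joint-space move.
- env.set_gripper(opening, f_grip=None): finger opening in m; f_grip is the grip in N (None keeps the last); returns when the fingers have stopped.
- env.hold(seconds).
- solver.inverse_kinematics(position, orientation): joint angles nearest the present ones, or None.
- sensors.sense(): the state.
- imaging.read_camera(name): name is "side" or "top"; returns the picture (400x640x3 uint8, red, green, blue); there is no depth.
- imaging.camera_model(name): a dict with "fx", "fy", "cx", "cy" (pixels), "T" (4x4, takes a point from camera to world coordinates). Camera axes: x right, y up, looking along -z (the intrinsics and any distortion apply to the point x, -y, -z); pixel columns grow to the right and rows downward; lengths in m; the calibration is good to about 2 mm. A picture is of the moment at which its call begins. camera_model takes no time and is no camera call.
A pose or a line that the arm cannot do raises env.PlanningError and nothing moves.
- env.close_job(): hands the job in, once; it reports no verdict.
The state is a dict: "t": time; "qpos": joint angles; "qvel": joint speeds; "joint_efforts": joint torques, N m; "tool_pos": TCP position; "ee_rot": TCP orientation; "contact_force": force on the tool from outside, world axes, zero at the start; "ft_torque": the same for the moment, N m; "opening": finger opening in m.
Only numpy, scipy, OpenCV 4.12 (cv2) and the standard library are available. Lean on these libraries where they do the work, as an engineer would, in place of code of your own. Each camera call takes 0.05 s, during which the arm holds its last target.

## Working session

There is one attempt and no reset: what is moved stays moved. The work goes in short steps, each a Python script; the robot and the scene stay as the last script left them, time stands still between calls to the robot, and variables do not carry over. Pictures are saved under pics/ and viewed, and the job is handed in when it is done.

```bash
mkdir -p pics; ls; python3 - <<'E'
from cell import env, solver, sensors, imaging
import cv2
for n in ("side","top"):
    im=imaging.read_camera(n); cv2.imwrite(f"pics/{n}0.png",im[:,:,::-1])
    m=imaging.camera_model(n); print(n,{k:(v.tolist() if hasattr(v,'tolist') else v) for k,v in m.items()})
print(sensors.sense())
E
```

```text
pics
side {'fx': 513.305853808239, 'fy': 513.305853808239, 'cx': 320.3523069922269, 'cy': 215.49972267912432, 'T': [[0.985933801072289, 0.10209232754458582, -0.13233176700882265, 0.3945525103096848], [-0.1668347934161361, 0.6486899388709428, -0.7425412546878508, -0.9312003075772924], [0.010034520862677178, 0.7541740646986886, 0.6565978895236527, 0.9224145740792375], [0.0, 0.0, 0.0, 1.0]]}
top {'fx': 440.15015130986575, 'fy': 440.15015130986575, 'cx': 313.5661826382598, 'cy': 199.70006663956758, 'T': [[0.024519665121448583, 0.9923091408844362, -0.12133159085549063, 0.430549644866065], [-0.9995532621399276, 0.02640963188261211, 0.01399312292714262, 0.011063216160316414], [0.01708982644034842, 0.12093428075205584, 0.9925133941520495, 1.1906082829959568], [0.0, 0.0, 0.0, 1.0]]}
{'t': 0.1, 'qpos': array([-1.37127249e+00,  3.79347911e-01,  1.73472107e+00,  8.41347374e-06,
        1.02848873e+00, -3.33043487e-02]), 'qvel': array([-2.62078706e-03, -4.82711849e-04, -2.21596406e-03, -1.18344159e-04,
        5.00026317e-05,  8.57946607e-04]), 'joint_efforts': array([-1.03929990e-03, -7.65034032e+01, -4.35290837e+01,  6.52175350e-02,
        3.98788042e-02, -2.10611688e-05]), 'tool_pos': array([ 0.16143485, -0.68076901,  0.21336023]), 'ee_rot': array([-4.81163730e-04,  9.93231665e-01,  1.16149155e-01, -3.64671396e-05]), 'contact_force': array([-1.3526988 ,  0.27475705,  0.13799962]), 'ft_torque': array([-0.01827296, -0.02717374, -0.01139762]), 'opening': 0.09135836659691299}
```

View pics/side0.png

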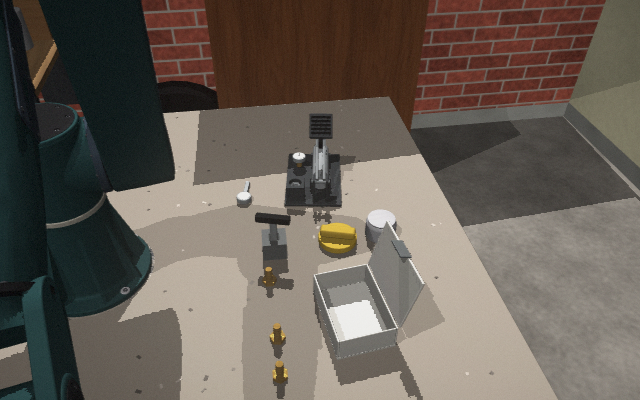

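View pics/top0.png

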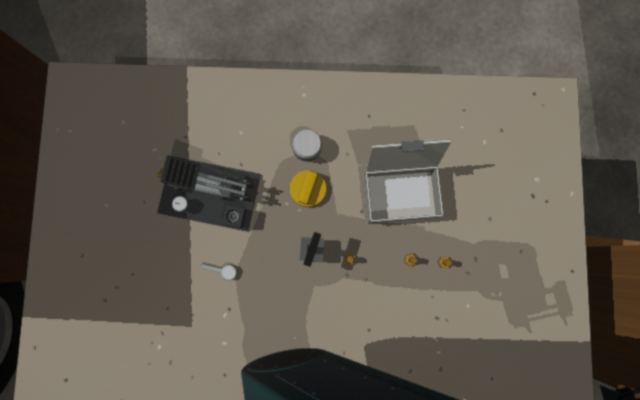

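```bash
cat > h.py <<'E'
import numpy as np, cv2
from scipy.optimize import least_squares
from cell import env, solver, sensors, imaging
M={n:imaging.camera_model(n) for n in("side","top")}
def ray(n,u,v):
    m=M[n];T=np.array(m["T"]);d=np.array([(u-m["cx"])/m["fx"],-(v-m["cy"])/m["fy"],-1.])
    return T[:3,3],T[:3,:3]@d
def plane(n,u,v,z):
    o,d=ray(n,u,v);return o+d*(z-o[2])/d[2]
def tri(ps,pt):
    o1,d1=ray("side",*ps);o2,d2=ray("top",*pt)
    A=np.stack([d1,-d2],1);s=np.linalg.lstsq(A,o2-o1,rcond=None)[0]
    a,b=o1+s[0]*d1,o2+s[1]*d2
    return (a+b)/2,np.linalg.norm(a-b)
def proj(n,p):
    m=M[n];T=np.array(m["T"]);q=T[:3,:3].T@(np.array(p)-T[:3,3])
    return np.array([m["cx"]+m["fx"]*q[0]/-q[2],m["cy"]+m["fy"]*(-q[1])/-q[2]])
def snap(tag):
    out={}
    for n in("side","top"):
        im=imaging.read_camera(n);out[n]=im;cv2.imwrite(f"pics/{n}_{tag}.png",im[:,:,::-1])
    return out
def crop(src,dst,x0,y0,x1,y1,k):
    im=cv2.imread(src)[y0:y1,x0:x1];im=cv2.resize(im,None,fx=k,fy=k,interpolation=cv2.INTER_CUBIC);cv2.imwrite(dst,im)
E
python3 - <<'E'
from h import *
crop("pics/top0.png","pics/t0a.png",140,120,340,290,4)
crop("pics/side0.png","pics/s0a.png",220,100,400,240,4)
crop("pics/top0.png","pics/t0b.png",290,120,490,280,4)
crop("pics/side0.png","pics/s0b.png",220,200,450,400,3)
E
```

```text
(no output)
```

View pics/t0a.png

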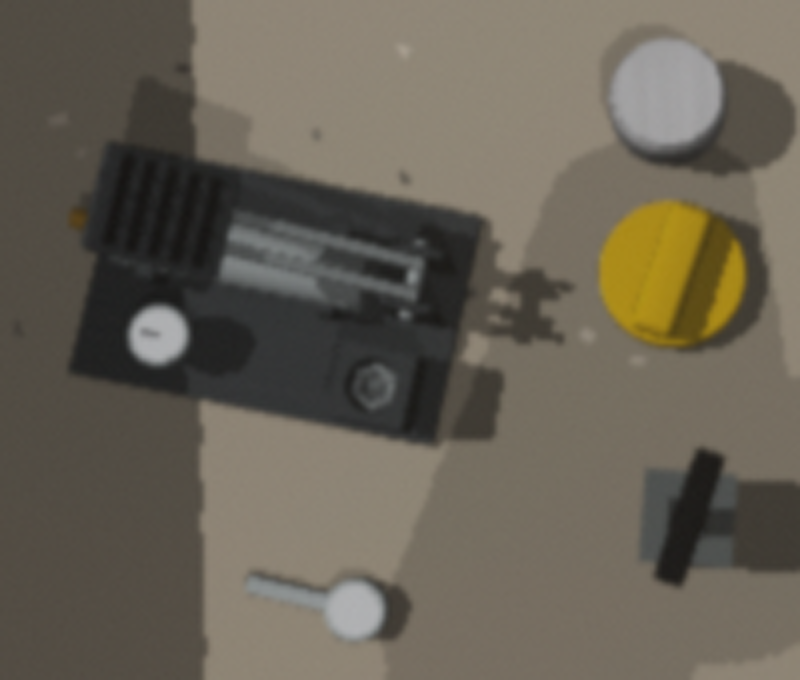

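View pics/s0a.png

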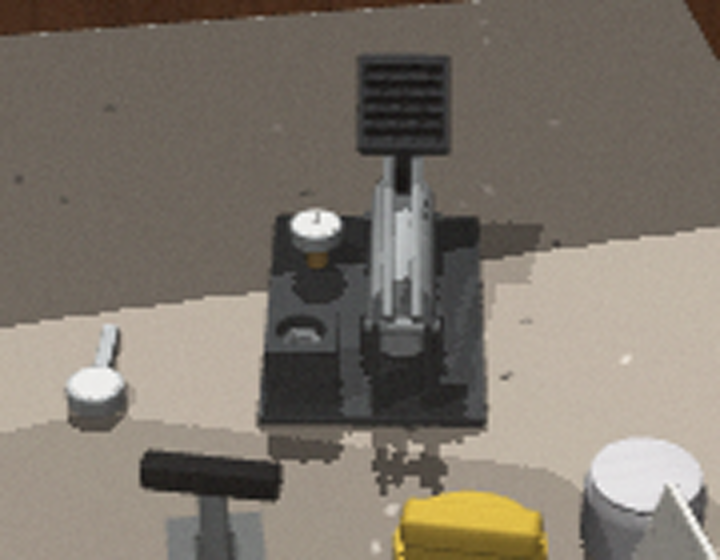

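View pics/t0b.png

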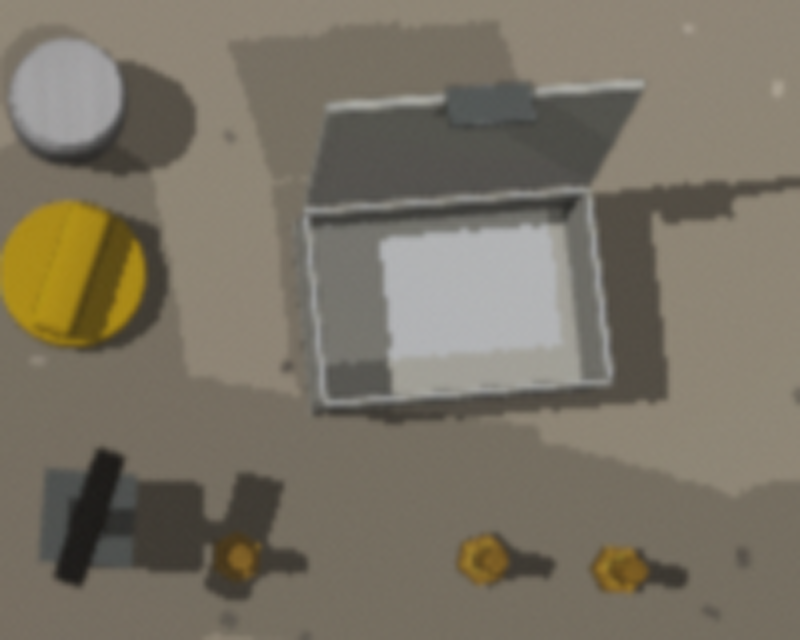

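View pics/s0b.png

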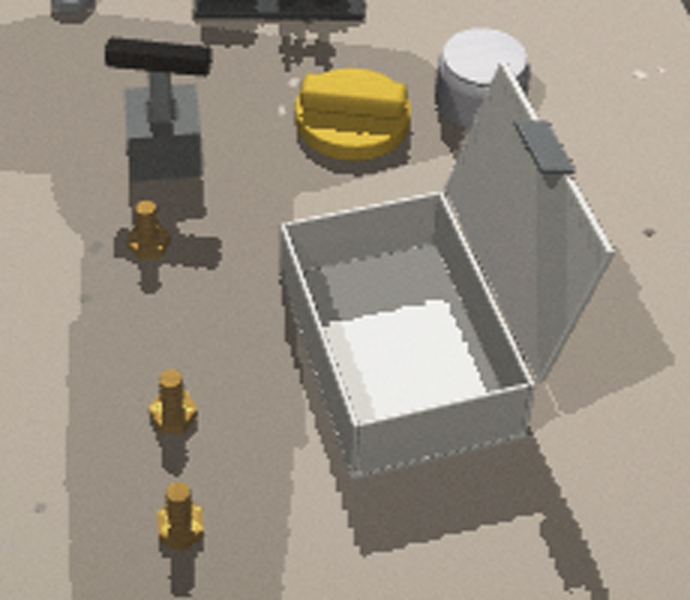

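```bash
python3 - <<'E'
from h import *
S=lambda x,y:(220+x/3,200+y/3)
S2=lambda x,y:(220+x/4,100+y/4)
A=lambda x,y:(140+x/4,120+y/4)
B=lambda x,y:(290+x/4,120+y/4)
np.set_printoptions(precision=4,suppress=True)
def P(n,*a): print(n,*tri(*a))
for i,(s,t) in enumerate([((146,207),(240,555)),((172,376),(488,556)),((178,490),(630,569))]): P(f"stem{i}",S(*s),B(*t))
P("bar",S(158,57),B(94,517))
P("bar",S(110,51),B(112,453));P("bar",S(208,60),B(72,583))
P("hingeL",S(443,196),B(308,212)); P("rimR",S(529,386),B(590,190)); P("rim3",S(357,425),B(608,382)); P("rim4",S(284,228),B(322,403))
P("lid a",S(502,66),B(328,107)); P("lid b",S(611,250),B(643,84))
P("tread",S2(404,105),A(162,210))
P("tread c1",S2(360,57),A(88,248));P("tread c2",S2(449,57),A(110,146));P("c3",S2(449,154),A(240,172));P("c4",S2(360,154),A(214,285))
P("scr",S2(302,338),A(374,385))
P("blkcorner",S2(337,352),A(412,432)) 
P("dial",S2(316,226),A(158,332))
print("pump corners z0", [plane("top",*A(*p),0.01) for p in [(437,445),(484,218),(70,374)]])
print("pump corners side", [plane("side",*S2(*p),0.0) for p in [(260,425),(486,425)]])
q=plane("top",159.5,174,0.03);print("hid",q,proj("side",q))
P("tin",S2(647,470),A(668,95)); 
print("pad",plane("top",*A(672,268),.03),"defl",plane("top",*A(356,608),.016), "defl stem end",plane("top",*A(250,582),.008))
print("keyblk",[plane("top",*B(*p),.05) for p in [(46,470),(41,560),(134,476),(134,568)]],[plane("side",*S(*p),.05) for p in [(126,90),(197,87),(128,140),(202,137)]])
E
```

```text
stem0 [ 0.4204 -0.1034  0.0414] 0.0019701269736537475
stem1 [ 0.4236 -0.2651  0.0395] 0.0019167733453625186
stem2 [ 0.4177 -0.3575  0.0407] 0.002336803509876256
bar [ 0.4423 -0.0071  0.1098] 0.0027740251005701376
bar [ 0.4426 -0.0174  0.1327] 0.07290732903033335
bar [0.4421 0.0003 0.1001] 0.08381879683128182
hingeL [ 0.6454 -0.1433  0.0576] 0.004342800176127985
rimR [ 0.6627 -0.3279  0.0603] 0.0005301097881769474
rim3 [ 0.5389 -0.3391  0.0588] 0.004805853719133787
rim4 [ 0.5201 -0.1539  0.0547] 0.0034192792010309067
lid a [ 0.6833 -0.1374  0.1817] 0.0010235348564578495
lid b [ 0.7027 -0.3226  0.1856] 0.003340230861566553
tread [0.6141 0.3134 0.1576] 0.0014234194282673612
tread c1 [0.5875 0.3485 0.1783] 0.0024799923742432933
tread c2 [0.6493 0.34   0.1776] 0.004830379449180175
c3 [0.6406 0.2731 0.1399] 0.0009145922846459986
c4 [0.5754 0.2851 0.138 ] 0.006811553108371566
scr [0.5232 0.2021 0.0449] 0.0030951367571187835
blkcorner [0.5181 0.1721 0.0544] 0.05386860241955385
dial [0.5538 0.3459 0.0385] 0.000934095307224299
pump corners z0 [array([0.4854, 0.1642, 0.01  ]), array([0.64  , 0.1388, 0.01  ]), array([0.5266, 0.411 , 0.01  ])]
pump corners side [array([0.4895, 0.1661, 0.    ]), array([0.6455, 0.1416, 0.    ])]
hid [0.6304 0.4061 0.03  ] [320.4919 145.8401]
tin [0.7203 0.0157 0.0563] 0.005724387677587282
pad [0.6061 0.0104 0.03  ] defl [0.3769 0.212  0.016 ] defl stem end [0.3919 0.2841 0.008 ]
keyblk [array([0.4708, 0.0237, 0.05  ]), array([0.4132, 0.0253, 0.05  ]), array([ 0.4684, -0.0332,  0.05  ]), array([ 0.4096, -0.0345,  0.05  ])] [array([0.4169, 0.0236, 0.05  ]), array([0.4758, 0.0181, 0.05  ]), array([ 0.4136, -0.036 ,  0.05  ]), array([ 0.4728, -0.0419,  0.05  ])]
```

```bash
cat >> h.py <<'E'
np.set_printoptions(precision=4,suppress=True)
def q_a(a): return np.array([0,np.cos(a/2),np.sin(a/2),0.])   # tool down; tool x at angle a, jaw at a-pi/2
def q_jaw(j,near=None):
    # jaw direction angle j (mod pi) -> a
    return q_a(j+np.pi/2)
def st(msg=""):
    s=sensors.sense();print(msg,"t%.1f"%s["t"],"tcp",s["tool_pos"],"q",s["qpos"],"F",s["contact_force"],"M",s["ft_torque"],"op %.4f"%s["opening"]);return s
E
python3 - <<'E'
from h import *
s=st()
env.set_gripper(0.0,20)
p=s["tool_pos"].copy();p[2]=0.33
env.servo_line(p,speed=0.3); st()
xy=[0.6165,0.328]
a=np.arctan2(xy[1],xy[0])+np.pi/2
env.reach([*xy,0.25],q_a(a));st("above")
h=env.servo_line([*xy,0.20],speed=0.1,until_force=25)
print(h);st()
if not h:
    h=env.servo_line([*xy,0.088],speed=0.04,until_force=18);print(h);st("pressed")
E
```

```text
t0.1 tcp [ 0.1614 -0.6808  0.2134] q [-1.3713  0.3793  1.7347  0.      1.0285 -0.0333] F [-1.3527  0.2748  0.138 ] M [-0.0183 -0.0272 -0.0114] op 0.0914
 t2.0 tcp [ 0.1615 -0.6809  0.3309] q [-1.3713  0.2708  1.6557 -0.      1.2137 -0.0333] F [-0.318   0.5671 -1.1844] M [-0.013  -0.0047  0.0954] op 0.0003
above t5.8 tcp [0.6168 0.3275 0.25  ] q [ 0.4548  0.3393  1.7175 -0.0001  1.0847 -0.0334] F [-0.7018 -0.2449 -0.3432] M [-0.0385 -0.0875 -0.0101] op 0.0009
False
 t6.5 tcp [0.6166 0.328  0.1999] q [ 0.4556  0.3919  1.7443 -0.      1.0056 -0.0334] F [ 0.8931 -0.5726 -0.7383] M [ 0.0116 -0.1717  0.0222] op 0.0006
True
pressed t8.8 tcp [0.6165 0.3281 0.0952] q [ 0.4556  0.5207  1.7761  0.      0.8452 -0.0334] F [-2.882  -1.9365 10.8149] M [-0.2921  0.4769 -0.0135] op 0.0008
```

```bash
python3 - <<'E'
from h import *
h=env.servo_line([0.6165,0.328,0.090],speed=0.03,until_force=14);print(h);s=st()
env.servo_line([0.6165,0.328,0.25],speed=0.3)
env.reach([0.44,-0.30,0.36],q_a(np.pi/2-.6));st()
snap("1")
crop("pics/top_1.png","pics/t1a.png",140,120,340,290,4)
crop("pics/side_1.png","pics/s1a.png",220,100,400,240,4)
E
```

```text
True
 t9.0 tcp [0.6168 0.3282 0.0952] q [ 0.4556  0.5216  1.7749  0.0003  0.8469 -0.0336] F [-6.5668 -1.9988 18.7051] M [-0.5832  1.2039 -0.0175] op 0.0007
 t12.1 tcp [ 0.4404 -0.2996  0.3598] q [-0.6412 -0.0428  1.9526  0.      1.2322 -0.0422] F [ 0.0529 -0.1265  0.2156] M [-0.0281 -0.0226  0.0101] op 0.0003
```

View pics/t1a.png

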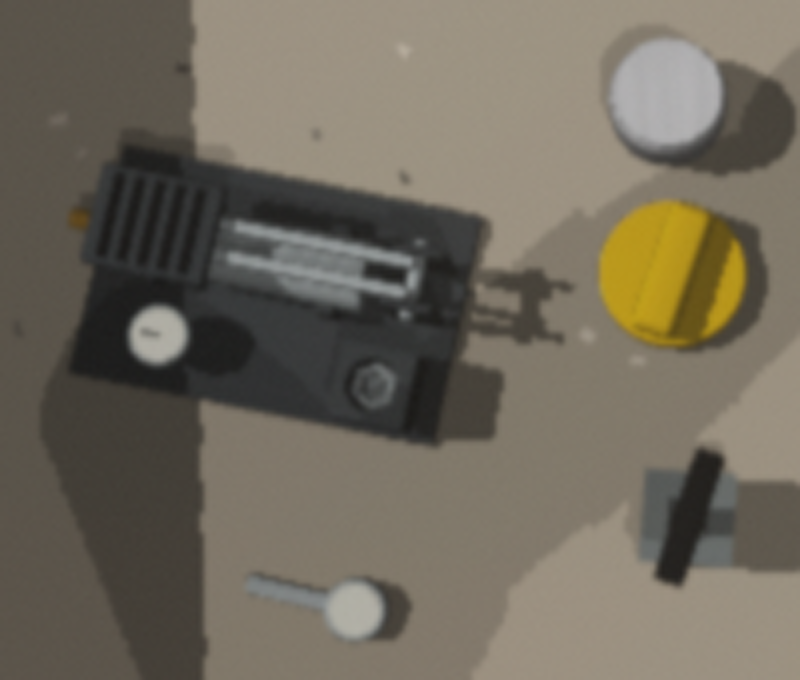

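View pics/s1a.png

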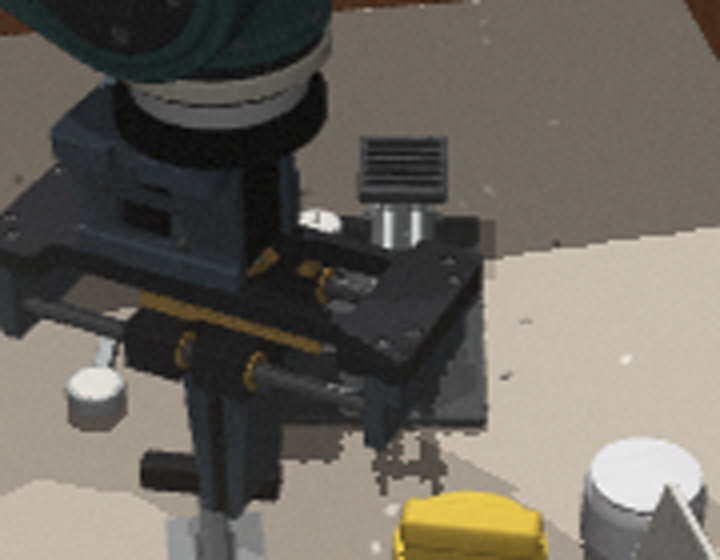

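```bash
python3 - <<'E'
from h import *
im=cv2.imread("pics/top_1.png");hsv=cv2.cvtColor(im,cv2.COLOR_BGR2HSV)
print(hsv[168:182,153:166,1])
print(hsv[168:182,153:166,0])
yd=np.array([.162,.987]);xd=np.array([.987,-.162]);c=np.array([.583,.275])
for z in (.01,.03,.044):
    for u,v in((157,174.5),(159.5,172),(159.5,177.5)):
        r=plane("top",u,v,z)[:2]-c;print(z,(u,v),r@xd,r@yd)
# plate corners
A=lambda x,y:(140+x/4,120+y/4)
for p in [(437,445),(484,218),(70,374),(122,135)]:
    q=plane("top",*A(*p),.008);r=q[:2]-c;print(q,r@xd,r@yd)
E
```

```text
[[ 45  45  45  42  45  45  44  45  46  45  33  13   9]
 [ 48  45  44  43  45  45  44  48  47  42  28   4   4]
 [ 45  45  45  42  45  46  46  43  46  39  21   4   4]
 [ 45  45  48  46  52  59  66  59  54  44  13   4  13]
 [ 43  45  45  54  73 107 121 119 102  63  13   4   9]
 [ 45  45  45  59 108 148 162 162 146  88  18   4  10]
 [ 45  45  45  64 123 158 172 169 151  85   9   9  10]
 [ 42  43  45  63 122 159 173 173 148  67   4   5   5]
 [ 43  48  45  57  99 130 145 151 126  40   9   9   6]
 [ 46  45  42  52  61  73  85  94  72  21   9   9   6]
 [ 45  45  48  48  48  49  56  53  30   4   4  10   7]
 [ 46  47  45  46  45  45  46  37  15   9   5  10   7]
 [ 43  45  43  45  45  48  44  36  12  13   9   0   8]
 [ 45  45  45  45  45  45  44  28   4  13  14   0  25]]
[[ 19  17  19  18  19  19  20  17  17  18  20  30  75]
 [ 19  17  17  20  19  19  18  19  16  19  17  30  90]
 [ 17  19  19  18  19  21  16  18  20  18  24 120  90]
 [ 19  17  19  19  18  17  18  19  19  19  20  90 100]
 [ 18  19  19  19  19  19  18  18  20  20  20  90  90]
 [ 19  19  21  19  18  19  19  19  20  19  38  90 105]
[... 526 characters left out ...]
680886931056 0.14555822929097484
0.01 (159.5, 177.5) 0.01845637398479938 0.14212509244671018
0.03 (157, 174.5) 0.022951330302202047 0.14321604991499876
0.03 (159.5, 172) 0.030780284017105065 0.1382609606087778
0.03 (159.5, 177.5) 0.01631905007580911 0.13488598254407974
0.044 (157, 174.5) 0.02137520075658041 0.13804819037856
0.044 (159.5, 172) 0.02910971662056122 0.13315287253123992
0.044 (159.5, 177.5) 0.014822923339515851 0.12981860561223843
[0.4855 0.1644 0.008 ] -0.07834093101495586 -0.12491964528828832
[0.6404 0.1391 0.008 ] 0.07863379387880805 -0.12488143499515893
[0.5267 0.4117 0.008 ] -0.0776824768561314 0.12583176420827052
[0.6909 0.3875 0.008 ] 0.08828848658490553 0.1284970901607984
```

```bash
python3 - <<'E'
from h import *
for n in("side","top"):
  for tag in("0","_1"):
    im=cv2.imread(f"pics/{n}{tag}.png");hsv=cv2.cvtColor(im,cv2.COLOR_BGR2HSV)
    m=((hsv[...,0]>14)&(hsv[...,0]<27)&(hsv[...,1]>115)&(hsv[...,2]>40)).astype(np.uint8)
    k,_,s,c=cv2.connectedComponentsWithStats(m)
    print(n,tag,[(c[i].round(1).tolist(),int(s[i,4])) for i in range(1,k) if s[i,4]>8])
E
```

```text
side 0 [([21.2, 3.4], 52), ([31.1, 2.4], 16), ([30.2, 12.4], 46), ([40.7, 17.0], 19), ([33.2, 20.2], 12), ([43.6, 29.4], 26), ([33.1, 29.8], 20), ([40.8, 57.7], 711), ([298.8, 164.7], 14), ([337.0, 237.5], 975), ([268.7, 277.3], 163), ([276.9, 334.5], 210), ([279.5, 372.6], 241)]
side _1 [([7.7, 2.8], 41), ([32.8, 68.1], 268), ([285.8, 165.0], 20), ([296.5, 166.8], 13), ([300.7, 170.7], 18), ([275.5, 179.7], 152), ([265.4, 186.7], 14), ([282.8, 191.7], 18), ([337.0, 237.4], 973), ([268.5, 277.2], 164), ([276.9, 334.4], 194), ([279.5, 372.5], 228)]
top 0 [([307.7, 188.1], 1095), ([159.1, 174.1], 18), ([623.5, 283.4], 2444), ([349.0, 258.8], 106), ([410.3, 259.5], 120), ([444.5, 262.1], 123), ([620.4, 386.0], 21), ([637.4, 395.2], 18)]
top _1 [([307.7, 188.1], 1095), ([159.2, 174.2], 20), ([482.0, 239.6], 36), ([617.9, 244.3], 441), ([349.0, 258.8], 106), ([469.0, 254.6], 21), ([410.4, 259.5], 119), ([444.5, 262.1], 123), ([620.4, 263.0], 24), ([618.7, 319.0], 476), ([617.1, 358.9], 17)]
```

View pics/top_1.png

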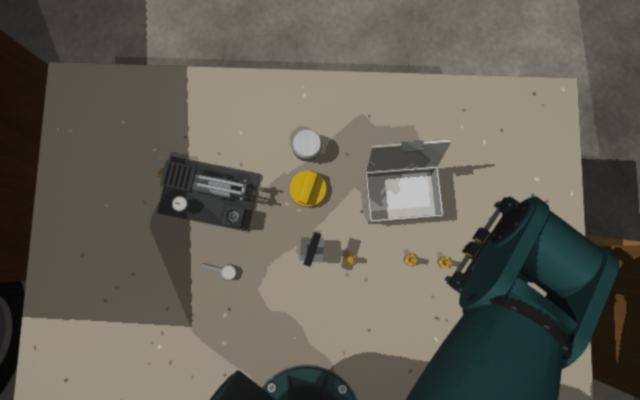

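View pics/side_1.png

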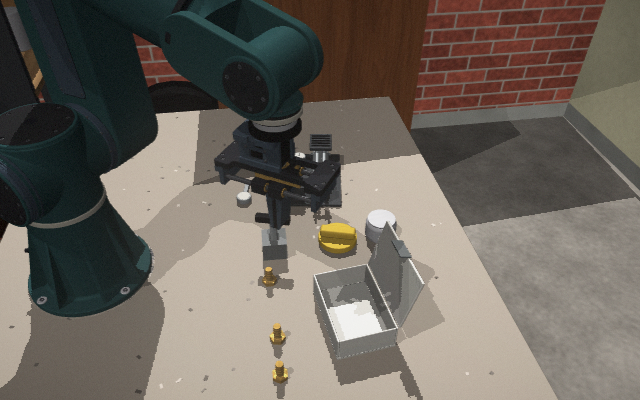

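```bash
python3 - <<'E'
from h import *
def big(src,x0,y0,x1,y1,k):
    im=cv2.imread(src)[y0:y1,x0:x1]; im=cv2.normalize(im,None,0,255,cv2.NORM_MINMAX); return cv2.resize(im,None,fx=k,fy=k,interpolation=cv2.INTER_CUBIC)
a=big("pics/top0.png",215,198,255,238,10);b=big("pics/side0.png",280,160,320,200,10)
cv2.imwrite("pics/sock.png",np.hstack([a,b]))
a=big("pics/top0.png",292,225,332,265,10);b=big("pics/side0.png",245,200,305,260,400//60)
cv2.imwrite("pics/key.png",np.hstack([a,cv2.resize(b,(400,400))]))
im=cv2.imread("pics/top_1.png")[225:275,292:335].astype(int);m=(im.max(2)<45).astype(np.uint8)
k,l,s,c=cv2.connectedComponentsWithStats(m);i=1+s[1:,4].argmax();ys,xs=np.where(l==i);r=cv2.minAreaRect(np.stack([xs,ys],1).astype(np.float32));print(s[i],c[i]+[292,225],r)
bp=cv2.boxPoints(r)+[292,225]
for z in(.115,.118):print([plane("top",*p,z) for p in bp], plane("top",*(c[i]+[292,225]),z))
E
```

```text
[ 13   9  15  31 201] [311.8607 248.8756] ((19.75, 23.75), (7.589465618133545, 31.939002990722656), 18.434947967529297)
[array([0.4079, 0.0174, 0.115 ]), array([ 0.4817, -0.0052,  0.115 ]), array([ 0.4763, -0.0229,  0.115 ]), array([ 0.4026, -0.0001,  0.115 ])] [ 0.4416 -0.0029  0.115 ]
[array([0.408 , 0.0174, 0.118 ]), array([ 0.4815, -0.0051,  0.118 ]), array([ 0.4761, -0.0228,  0.118 ]), array([ 0.4026, -0.0001,  0.118 ])] [ 0.4416 -0.0029  0.118 ]
```

View pics/sock.png

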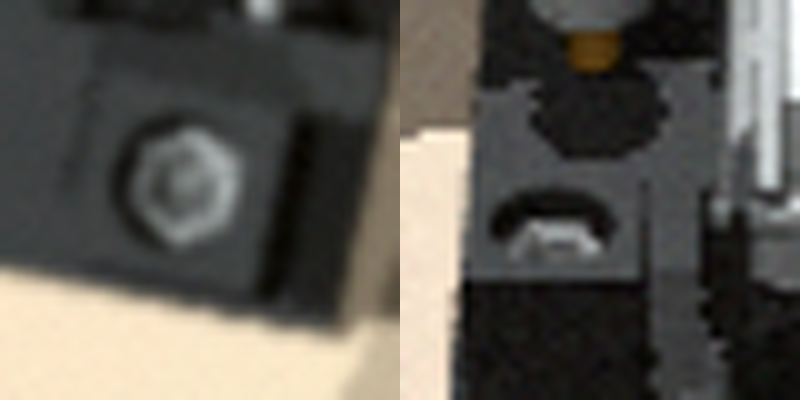

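View pics/key.png

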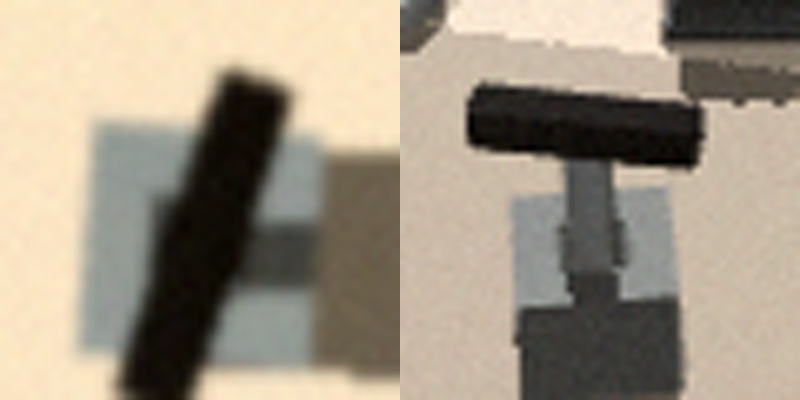

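```bash
python3 - <<'E'
from h import *
for z in(.054,.051): print("side rim",z,plane("side",295.5,182.7,z))
for z in(.046,.043): print("top head",z,plane("top",233.3,216.7,z))
for z in(.054,.051): print("top rim",z,plane("top",232.9,216.5,z))
print(tri((295.5,182.7),(232.9,216.5)))
# block top corners from top: sock crop
for p in [(100,78),(292,118),(255,296)]: print(plane("top",215+p[0]/10,198+p[1]/10,.054))
# dial/stem systematic offsets: xy by plane in each view at known height
for s,t in [((268.7,269),(350,258.75)),((277.3,325.3),(412,259)),((279.3,363.3),(447.5,262.2))]: print(plane("side",*s,.044)[:2],plane("top",*t,.044)[:2])
E
```

```text
side rim 0.054 [0.5245 0.1985 0.054 ]
side rim 0.051 [0.525  0.2024 0.051 ]
top head 0.046 [0.5204 0.2025 0.046 ]
top head 0.043 [0.5206 0.203  0.043 ]
top rim 0.054 [0.5203 0.2022 0.054 ]
top rim 0.051 [0.5205 0.2027 0.051 ]
(array([0.5228, 0.2026, 0.0508]), np.float64(0.0044466011264379015))
[0.5475 0.2239 0.054 ]
[0.5384 0.1738 0.054 ]
[0.4922 0.1813 0.054 ]
[ 0.4214 -0.1059] [ 0.4194 -0.1031]
[ 0.4244 -0.2684] [ 0.4227 -0.264 ]
[ 0.4187 -0.3596] [ 0.4167 -0.3564]
```

```bash
python3 - <<'E'
from h import *
env.set_gripper(0.055,45)
xy=np.array([0.4422,-0.0055]); jaw=-0.30+np.pi/2
Q=q_a(jaw+np.pi/2)
print(solver.inverse_kinematics([*xy,.25],Q),solver.inverse_kinematics([*xy,.09],Q))
env.reach([*xy,0.22],Q);st()
h=env.servo_line([*xy,0.090],speed=0.12,until_force=8);print(h);st()
if not h:
    env.set_gripper(0.0,45);st("gripped")
    snap("2")
    crop("pics/top_2.png","pics/t2.png",262,200,362,300,4)
    crop("pics/side_2.png","pics/s2.png",220,160,320,260,4)
    cv2.imwrite("pics/k2.png",np.hstack([cv2.imread("pics/t2.png"),cv2.imread("pics/s2.png")]))
E
```

```text
[-0.0651 -0.0982  2.212  -0.      1.0278 -1.3359] [-0.0651  0.1853  2.2911 -0.      0.6652 -1.3359]
 t14.3 tcp [ 0.4427 -0.0059  0.2205] q [-0.0659 -0.0548  2.2334 -0.0001  0.9622 -1.3346] F [ 0.6423  0.024  -0.1117] M [ 0.0461 -0.0883 -0.0172] op 0.0554
False
 t15.6 tcp [ 0.4426 -0.0056  0.0905] q [-0.0652  0.1844  2.2907 -0.      0.6655 -1.3359] F [-0.1775  0.502  -0.2197] M [ 0.0837 -0.1541 -0.0241] op 0.0548
gripped t16.2 tcp [ 0.4423 -0.0054  0.0901] q [-0.065   0.1852  2.291   0.0003  0.6651 -1.3359] F [0.2124 2.0159 1.3339] M [ 0.5439 -0.1647  0.0234] op 0.0188
```

View pics/k2.png

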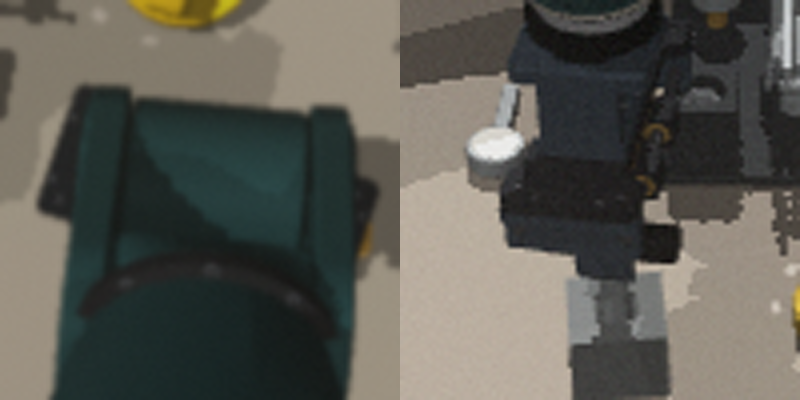

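```bash
python3 - <<'E'
from h import *
h=env.servo_line([0.4423,-0.0054,0.20],speed=0.12);st()
xy=np.array([0.5225,0.2005])
q=solver.inverse_kinematics([*xy,.20],q_a(2.84)); print(q)
a=q[0]+np.pi/2+2.88
env.reach([*xy,.20],q_a(a)); s=st()
env.servo_line([*xy,.145],speed=0.1); st()
snap("3")
crop("pics/top_3.png","pics/t3.png",182,166,282,266,4)
crop("pics/side_3.png","pics/s3.png",250,100,350,200,4)
cv2.imwrite("pics/k3.png",np.hstack([cv2.imread("pics/t3.png"),cv2.imread("pics/s3.png")]))
E
```

```text
t17.4 tcp [ 0.4418 -0.0054  0.1993] q [-0.065  -0.022   2.2479 -0.0001  0.917  -1.3357] F [-0.3342  0.4482 -2.9813] M [ 0.0331 -0.139   0.0091] op 0.0185
[ 0.3248  0.1779  2.0277 -0.      0.936  -0.9444]
 t18.8 tcp [0.5223 0.2001 0.1996] q [ 0.3242  0.1781  2.0283 -0.0001  0.936  -2.8788] F [-0.3237  0.5829 -1.8306] M [ 0.1216  0.036  -0.0014] op 0.0185
 t19.4 tcp [0.5228 0.2005 0.1453] q [ 0.3246  0.2573  2.0509 -0.      0.833  -2.8799] F [ 0.5907  0.3378 -2.5307] M [ 0.1545 -0.0716 -0.0076] op 0.0184
```

View pics/k3.png

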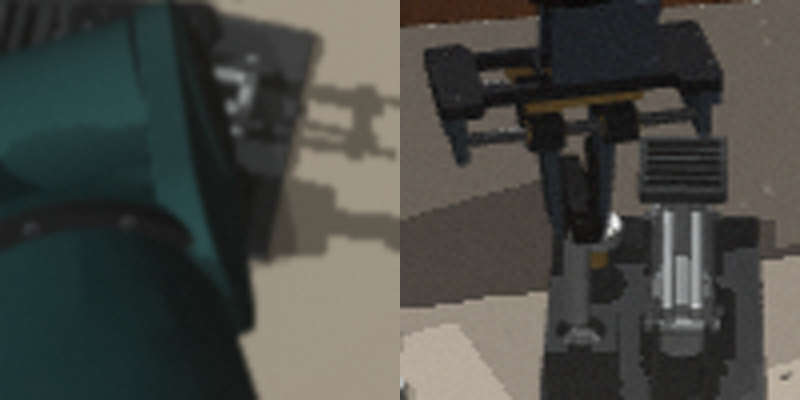

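```bash
python3 - <<'E'
from h import *
print(proj("side",[0.5228,.2005,.066]),proj("side",[0.5228,.2005,.11]))
xy=np.array([0.5232,0.2005])
h=env.servo_line([*xy,.1005],speed=0.03,until_force=6);print(h);st()
E
```

```text
[294.6957 178.861 ] [294.3257 165.8521]
True
 t20.4 tcp [0.523  0.2006 0.1243] q [ 0.3246  0.2906  2.0567  0.0003  0.794  -2.8802] F [ 2.4627  1.3941 -1.6741] M [ 0.7091 -0.555  -0.0056] op 0.0190
```

```bash
python3 - <<'E'
from h import *
xy=np.array([0.5235,0.2008])
s=sensors.sense(); q1=s["qpos"][0]; a=q1+np.pi/2-s["qpos"][5]
for i in range(14):
    z=sensors.sense()["tool_pos"][2]
    env.servo_line([*xy,z+0.0005],speed=0.05,rotation=q_a(a)) 
    h=env.servo_line([*xy,.1005],speed=0.04,until_force=5)
    s=st(f"{i} {h}")
    if s["tool_pos"][2]<.115: break
    a-=0.08
E
```

```text
0 True t20.8 tcp [0.5238 0.2012 0.1228] q [ 0.3249  0.294   2.0556  0.0008  0.7909 -2.88  ] F [ 1.7216  4.119  -1.3634] M [ 1.0181 -0.5754 -0.0249] op 0.0187
1 True t21.3 tcp [0.524  0.2013 0.1222] q [ 0.3249  0.2951  2.0556  0.0009  0.7895 -2.8018] F [ 1.7036  3.3634 -1.5524] M [ 1.0383 -0.5046 -0.0047] op 0.0186
2 True t21.8 tcp [0.524  0.2013 0.1219] q [ 0.325   0.2956  2.0556  0.0008  0.7891 -2.7222] F [1.6342 3.0195 0.6351] M [ 0.9253 -0.3537  0.0027] op 0.0184
3 True t22.2 tcp [0.5239 0.2012 0.1216] q [ 0.3249  0.2962  2.0557  0.0008  0.7886 -2.6424] F [1.5853 3.4269 0.2871] M [ 0.8929 -0.3322 -0.0057] op 0.0188
4 True t22.7 tcp [0.5236 0.2012 0.1209] q [ 0.325   0.2971  2.0563  0.0009  0.7877 -2.5623] F [ 2.2353  4.0324 -5.0439] M [ 1.0777 -0.5456 -0.0098] op 0.0189
5 True t23.2 tcp [0.5233 0.2011 0.1185] q [ 0.325   0.3007  2.0571  0.0012  0.7839 -2.4811] F [ 1.2347  3.2874 -5.793 ] M [ 1.1196 -0.4862  0.0088] op 0.0189
6 True t23.6 tcp [0.5233 0.2012 0.1172] q [ 0.3251  0.3027  2.0574  0.0012  0.7817 -2.4005] F [ 0.8702  3.0423 -3.5523] M [ 0.9229 -0.3316  0.0728] op 0.0187
7 True t24.1 tcp [0.5231 0.2012 0.1158] q [ 0.3251  0.3049  2.0578  0.0012  0.7794 -2.3202] F [-0.0097  3.1649 -2.9258] M [ 0.8695 -0.303   0.0597] op 0.0186
8 True t24.6 tcp [0.523  0.2012 0.1142] q [ 0.3252  0.3076  2.0582  0.0014  0.7765 -2.2401] F [ 0.882   2.838  -4.2929] M [ 0.9405 -0.1722  0.0681] op 0.0187
```

```bash
python3 - <<'E'
from h import *
xy=np.array([0.5230,0.2020])
s=sensors.sense()
env.servo_line([*xy,s["tool_pos"][2]],speed=0.03);st()
h=env.servo_line([*xy,.1005],speed=0.03,until_force=9);st(h)
E
```

```text
t24.8 tcp [0.5229 0.2018 0.1142] q [ 0.3265  0.3078  2.058   0.0006  0.7764 -2.2386] F [ 1.9205 -2.6272 -2.5128] M [-0.1961 -0.3676 -0.0049] op 0.0186
True t25.1 tcp [0.5229 0.2017 0.1102] q [ 0.3264  0.3142  2.0589  0.0006  0.7695 -2.2387] F [ 2.7666  0.1093 -7.0197] M [ 0.112  -0.6742  0.0625] op 0.0190
```

```bash
python3 - <<'E'
from h import *
env.hold(0.2);s=st()
xy=np.array([0.5230,0.2017])
h=env.servo_line([*xy,.1005],speed=0.03,until_force=9);st(h);env.hold(.2);st()
E
```

```text
t25.3 tcp [0.5228 0.2017 0.1103] q [ 0.3264  0.314   2.0591  0.0007  0.7696 -2.2387] F [  3.6039   0.8205 -10.9382] M [ 0.1468 -0.9242  0.0605] op 0.0188
True t25.5 tcp [0.523  0.2017 0.1088] q [ 0.3263  0.3167  2.059   0.0005  0.7669 -2.2388] F [ 0.8611  0.0693 -2.0802] M [ 0.1469 -0.3427  0.018 ] op 0.0187
 t25.7 tcp [0.5229 0.2017 0.1088] q [ 0.3263  0.3166  2.0592  0.0004  0.7667 -2.2388] F [ 0.7613 -0.326  -0.3737] M [ 0.1839 -0.3612  0.0789] op 0.0186
```

```bash
python3 - <<'E'
from h import *
xy=np.array([0.5230,0.2016])
for i in range(4):
    h=env.servo_line([*xy,.1005],speed=0.03,until_force=10);s=st(h)
    if s["contact_force"][2]>6 or not h: break
snap("4")
crop("pics/side_4.png","pics/s4.png",250,100,350,200,6)
E
```

```text
True t25.9 tcp [0.5234 0.2018 0.1036] q [ 0.3263  0.3257  2.0593  0.0006  0.7575 -2.2389] F [-1.394  -0.3054  8.3256] M [0.1531 0.2421 0.0682] op 0.0191
```

View pics/s4.png

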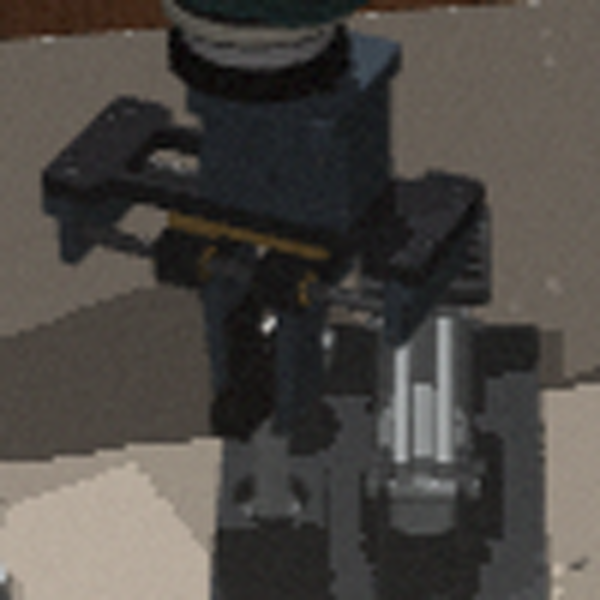

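```bash
python3 - <<'E'
from h import *
env.servo_line([0.5231,0.2017,.1045],speed=0.03);s=st()
q=np.array(solver.inverse_kinematics([0.5231,0.2017,.1045],s["ee_rot"]));q[5]=s["qpos"][5];print(q)
q0=q[5]
for i in range(6):
    q[5]+=0.25;env.set_joints(q);s=sensors.sense();print("%.2f"%s["t"],"%.3f"%s["qpos"][5],s["contact_force"],s["ft_torque"],s["tool_pos"])
    if abs(s["ft_torque"][2])>.2:break
E
```

```text
t26.3 tcp [0.5231 0.2017 0.1044] q [ 0.3263  0.324   2.0598  0.0004  0.7586 -2.2388] F [ 1.7038  1.1344 -3.3469] M [ 0.3624 -0.5811  0.0517] op 0.0185
[ 0.3263  0.3238  2.0598  0.0004  0.7588 -2.2388]
26.65 -1.993 [-0.0079  2.4314 -2.8252] [ 0.7013 -0.2349 -0.0149] [0.5229 0.2017 0.1044]
27.00 -1.746 [-1.4749  4.0972 -2.0295] [ 1.1067  0.205  -0.0305] [0.5228 0.2018 0.1044]
27.35 -1.494 [-2.4727  5.2727 -2.5333] [1.4844 0.4016 0.0462] [0.5227 0.2019 0.1044]
27.70 -1.244 [-3.0029  6.9682 -2.3775] [1.86   0.5397 0.0291] [0.5226 0.202  0.1044]
28.05 -0.994 [-3.2948  8.6043 -2.8376] [2.1728 0.6243 0.0079] [0.5227 0.2022 0.1044]
28.40 -0.744 [-2.2352  8.0845 -2.7536] [2.1545 0.4948 0.0354] [0.5228 0.2022 0.1044]
```

```bash
cat > turn.py <<'E'
from h import *
import sys
F0=np.array([0.0,0.0])
def rot(n,dq,stop=.25,z=.1045):
    s=sensors.sense();p=s["tool_pos"].copy();p[2]=z
    q6=s["qpos"][5]
    for i in range(n):
        f=s["contact_force"][:2]
        d=f/9000*0.6; d*=min(1,.0006/(np.linalg.norm(d)+1e-9)); p[:2]+=d
        q6+=dq
        if q6>3.0: print("range");break
        q=np.array(solver.inverse_kinematics(p,s["ee_rot"]));q[5]=q6
        env.set_joints(q);s=sensors.sense();m=[s["ft_torque"][2]]
        s2=sensors.sense()
        print("%.2f"%s["t"],"%.3f"%s["qpos"][5],s["contact_force"],s["ft_torque"],s["tool_pos"])
        if abs(m[0])>stop: print("STOP");break
E
python3 - <<'E'
from turn import *
rot(6,0.12)
E
```

```text
28.65 -0.631 [-1.3737  5.2648 -3.6546] [ 1.2814  0.0655 -0.0524] [0.5226 0.2028 0.1044]
28.90 -0.511 [-0.2527  4.6485 -3.5649] [ 1.1467 -0.0678  0.025 ] [0.5226 0.203  0.1045]
29.15 -0.392 [-0.4076  3.5911 -2.8905] [ 0.8943 -0.1081 -0.0633] [0.5226 0.2033 0.1045]
29.40 -0.272 [ 0.5801  3.0079 -3.5404] [ 0.6804 -0.2074  0.0013] [0.5226 0.2035 0.1045]
29.65 -0.152 [ 1.0647  1.6955 -2.5192] [ 0.5201 -0.3105 -0.0257] [0.5226 0.2037 0.1045]
29.90 -0.032 [ 1.4062  1.0589 -3.4991] [ 0.4867 -0.3506 -0.0148] [0.5227 0.2039 0.1045]
```

```bash
python3 - <<'E'
from turn import *
rot(24,0.09)
E
```

```text
30.15 0.052 [-0.1592  1.4389 -2.142 ] [ 0.526  -0.216  -0.0332] [0.5228 0.2039 0.1045]
30.40 0.143 [ 1.1313  2.4644 -2.5825] [ 0.4796 -0.37   -0.0275] [0.5228 0.204  0.1045]
30.65 0.233 [ 1.3195  1.8012 -3.3889] [ 0.3425 -0.4179 -0.0027] [0.5229 0.2042 0.1045]
30.90 0.323 [ 1.275   0.1213 -2.5622] [ 0.2315 -0.4292  0.0395] [0.5229 0.2043 0.1045]
31.15 0.413 [ 1.5921  0.0562 -3.2955] [ 0.2362 -0.4453  0.0057] [0.5231 0.2043 0.1045]
31.40 0.503 [ 1.181   1.2703 -2.7394] [ 0.2484 -0.4413 -0.0175] [0.5231 0.2043 0.1045]
31.65 0.593 [ 1.9512  0.234  -2.6575] [ 0.2411 -0.5211  0.0489] [0.5232 0.2044 0.1045]
31.90 0.683 [ 1.9051  1.6191 -3.0978] [ 0.2668 -0.5343 -0.0036] [0.5233 0.2044 0.1045]
32.15 0.773 [ 2.2819  0.3342 -2.0801] [ 0.014  -0.537   0.0022] [0.5235 0.2045 0.1045]
32.40 0.863 [ 1.6348  0.8634 -2.4902] [-0.0449 -0.5098 -0.0176] [0.5236 0.2045 0.1045]
32.65 0.953 [ 2.0152 -0.6535 -2.535 ] [-0.1201 -0.4765 -0.0588] [0.5237 0.2046 0.1045]
32.90 1.043 [ 1.6339 -0.6411 -3.4854] [-0.046  -0.4924 -0.0237] [0.5238 0.2046 0.1045]
33.15 1.133 [ 1.6125  0.5337 -2.7913] [-0.0947 -0.5203 -
[... 287 characters left out ...]
045]
34.15 1.493 [ 2.543  -0.6216 -3.3127] [-0.2462 -0.4367 -0.066 ] [0.5244 0.2043 0.1045]
34.40 1.583 [ 1.7015 -1.6573 -2.7301] [-0.3033 -0.3399 -0.0667] [0.5245 0.2043 0.1045]
34.65 1.673 [ 0.2773 -1.2264 -2.4819] [-0.2791 -0.3164 -0.0427] [0.5246 0.2041 0.1045]
34.90 1.763 [ 0.5992 -0.4078 -3.6031] [-0.2485 -0.3402 -0.0305] [0.5247 0.2041 0.1045]
35.15 1.853 [ 1.6285 -1.6226 -3.1736] [-0.3598 -0.3949 -0.0357] [0.5247 0.204  0.1045]
35.40 1.943 [ 0.5632 -1.4533 -2.3295] [-0.3244 -0.3074 -0.0185] [0.5249 0.204  0.1045]
35.65 2.033 [ 0.2493  0.0458 -2.8024] [ 0.0934 -0.0302 -0.0093] [0.5248 0.2039 0.1045]
35.90 2.123 [ 0.1313 -0.6804 -3.1712] [-0.1013 -0.0931  0.0243] [0.5249 0.2039 0.1045]
```

```bash
python3 - <<'E'
from turn import *
st()
snap("5")
crop("pics/side_5.png","pics/s5.png",250,100,350,200,6)
rot(28,0.03,stop=.2)
E
```

```text
t35.9 tcp [0.5249 0.2039 0.1045] q [0.3286 0.3276 2.0542 0.0014 0.7617 2.1228] F [ 0.1313 -0.6804 -3.1712] M [-0.1013 -0.0931  0.0243] op 0.0188
36.25 2.152 [ 0.353  -1.1649 -3.6132] [-0.3406 -0.1261  0.0146] [0.5249 0.2038 0.1045]
36.50 2.182 [ 0.4653 -1.8733 -3.0592] [-0.4049 -0.1974 -0.001 ] [0.525  0.2038 0.1045]
36.75 2.213 [ 1.7224 -1.7669 -2.7339] [-0.4441 -0.2648  0.0752] [0.525  0.2037 0.1045]
37.00 2.243 [ 0.211  -0.6647 -3.1125] [-0.2558 -0.0755  0.1815] [0.5251 0.2036 0.1045]
37.25 2.273 [ 0.011  -1.8071 -2.762 ] [-0.2449 -0.1111  0.2663] [0.5251 0.2035 0.1045]
STOP
```

View pics/s5.png

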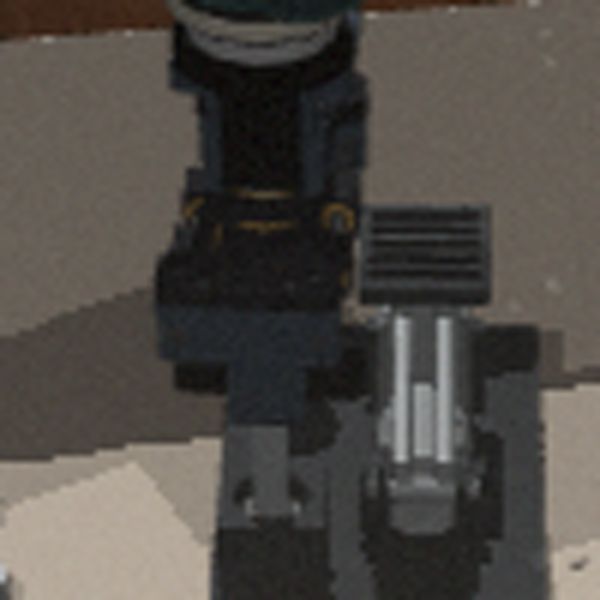

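```bash
python3 - <<'E'
from turn import *
rot(1,0.02,stop=9);
s=sensors.sense();p=s["tool_pos"].copy();p[2]=.1045
q=np.array(solver.inverse_kinematics(p,s["ee_rot"]));q[5]=s["qpos"][5]-0.19
env.set_joints(q);st("eased")
h=env.servo_line([p[0],p[1],.135],speed=0.03,until_force=15);st(h)
E
```

```text
37.50 2.292 [-0.9672 -1.4327 -2.5465] [-0.098  -0.0301  0.3955] [0.525  0.2034 0.1045]
eased t37.8 tcp [0.525  0.2035 0.1045] q [0.3279 0.3277 2.0542 0.0014 0.7619 2.1056] F [-0.2038  0.0056 -2.3609] M [ 0.0405 -0.0158  0.0078] op 0.0189
False t39.0 tcp [0.5249 0.2034 0.1348] q [0.3279 0.2791 2.0468 0.001  0.8182 2.1018] F [ 0.056   0.2689 -2.7032] M [ 0.064  -0.0519  0.0155] op 0.0186
```

```bash
python3 - <<'E'
from h import *
s=sensors.sense();p=s["tool_pos"]
env.servo_line([p[0],p[1],.205],speed=0.15)
q=np.array(solver.inverse_kinematics([p[0],p[1],.205],q_a(2.84)));q[5]=-1.0
env.set_joints(q)
env.reach([0.4421,-0.0054,.205],q_a(2.84));st()
snap("6")
h=env.servo_line([0.4421,-0.0054,.092],speed=0.06,until_force=7);st(h)
snap("7")
crop("pics/side_6.png","pics/s6.png",220,150,320,270,4)
crop("pics/side_7.png","pics/s7.png",220,150,320,270,4)
cv2.imwrite("pics/k67.png",np.hstack([cv2.imread("pics/s6.png"),cv2.imread("pics/s7.png")]))
E
```

```text
t43.1 tcp [ 0.4429 -0.005   0.2053] q [-0.0639 -0.0309  2.2432  0.0002  0.9284 -1.3332] F [ 0.8668  0.7416 -2.5161] M [ 0.0948 -0.1578  0.0204] op 0.0189
True t44.7 tcp [ 0.4416 -0.0048  0.1033] q [-0.0644  0.1568  2.289   0.0021  0.697  -1.3341] F [ 1.1727  3.7708 -3.7094] M [ 1.065  -0.4405  0.0269] op 0.0188
```

View pics/k67.png

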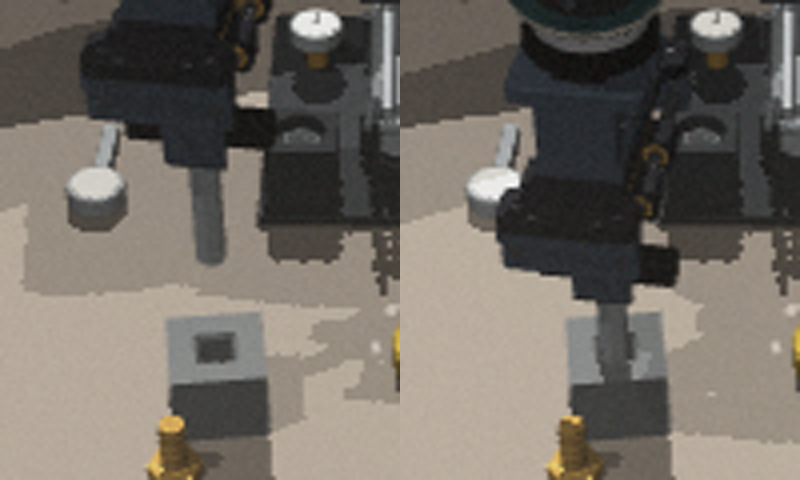

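```bash
python3 - <<'E'
from h import *
x,y=0.4420,-0.0044
env.servo_line([x,y,.1033],speed=0.03);st()
for i in range(5):
    h=env.servo_line([x,y,.0885],speed=0.03,until_force=9);s=st(h)
    if not h or s["contact_force"][2]>4: break
    f=s["contact_force"]; x+=f[0]/9000*.6;y+=f[1]/9000*.6
E
```

```text
t45.0 tcp [ 0.4419 -0.0044  0.1032] q [-0.0632  0.1577  2.2883  0.0011  0.6971 -1.3328] F [ 0.4415  0.6726 -3.6926] M [ 0.3186 -0.1597 -0.0066] op 0.0188
True t45.5 tcp [ 0.4422 -0.0043  0.0897] q [-0.0632  0.1865  2.2906  0.0019  0.6659 -1.3329] F [-1.4228  1.9101  8.4467] M [ 0.5125  0.1264 -0.0408] op 0.0193
```

```bash
python3 - <<'E'
from h import *
env.servo_line([0.4422,-0.0043,.0903],speed=0.03)
env.set_gripper(0.06,30);st()
env.servo_line([0.4422,-0.0043,.24],speed=0.15)
env.reach([0.50,-0.42,0.36],q_a(np.pi/2-.7));st()
snap("8")
for n in("side","top"):
    im=cv2.imread(f"pics/{n}_8.png");hsv=cv2.cvtColor(im,cv2.COLOR_BGR2HSV)
    m=((hsv[...,0]>14)&(hsv[...,0]<27)&(hsv[...,1]>115)&(hsv[...,2]>40)).astype(np.uint8)
    k,_,s,c=cv2.connectedComponentsWithStats(m)
    print(n,[(c[i].round(1).tolist(),int(s[i,4])) for i in range(1,k) if s[i,4]>8])
E
```

```text
t46.5 tcp [ 0.4422 -0.0043  0.0903] q [-0.0631  0.1853  2.2902  0.0019  0.6679 -1.3329] F [0.315  0.5225 0.467 ] M [ 0.0572 -0.1716  0.0207] op 0.0601
 t49.3 tcp [ 0.5001 -0.4192  0.3595] q [-0.7333  0.1707  1.7261  0.0001  1.2456 -0.0351] F [-0.5739 -0.7149 -0.1994] M [-0.0744 -0.0272  0.0155] op 0.0596
side [([6.1, 3.2], 26), ([25.3, 3.3], 28), ([33.3, 2.3], 10), ([36.0, 8.3], 18), ([31.1, 10.2], 9), ([26.8, 14.0], 30), ([33.9, 21.7], 30), ([35.9, 27.4], 15), ([35.2, 34.2], 18), ([37.9, 60.2], 551), ([36.9, 88.8], 13), ([341.0, 213.5], 30), ([322.3, 229.7], 338), ([362.2, 218.4], 87), ([346.9, 225.2], 15), ([299.2, 225.4], 9), ([328.6, 247.6], 119), ([355.9, 252.1], 25), ([262.9, 264.3], 153), ([277.0, 334.5], 189), ([279.5, 372.5], 221)]
top [([307.8, 188.1], 1097), ([159.2, 174.2], 20), ([563.4, 191.4], 43), ([526.2, 230.3], 18), ([410.4, 259.5], 119), ([332.0, 262.1], 109), ([444.5, 262.1], 123)]
```

View pics/side_8.png

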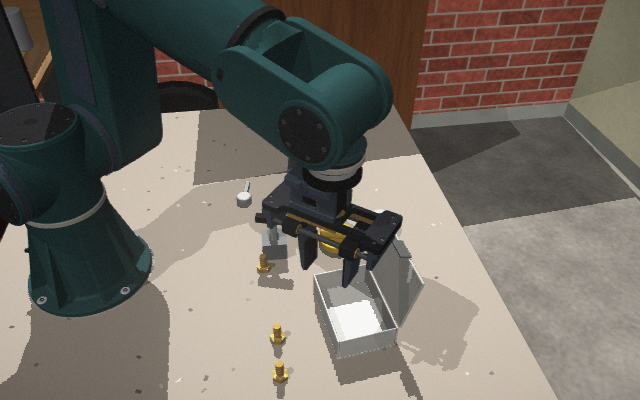

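View pics/top_8.png

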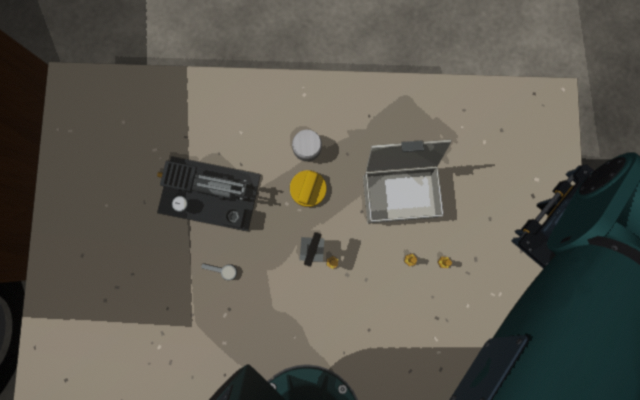

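```bash
python3 - <<'E'
from h import *
crop("pics/top_8.png","pics/a.png",292,225,352,285,6)
crop("pics/side_8.png","pics/b.png",235,225,295,285,6)
cv2.imwrite("pics/k8.png",np.hstack([cv2.imread("pics/a.png"),cv2.imread("pics/b.png")]))
for j in (-.3,-.2,0):
  for x in (.40,.41,.42,.43):
    print(j,x,[solver.inverse_kinematics([x,-.058,z],q_a(j+np.pi/2)) is not None for z in(.024,.1,.15)])
E
```

```text
-0.3 0.4 [True, True, True]
-0.3 0.41 [True, True, True]
-0.3 0.42 [True, True, True]
-0.3 0.43 [True, True, True]
-0.2 0.4 [True, True, True]
-0.2 0.41 [True, True, True]
-0.2 0.42 [True, True, True]
-0.2 0.43 [True, True, True]
0 0.4 [True, True, True]
0 0.41 [True, True, True]
0 0.42 [True, True, True]
0 0.43 [True, True, True]
```

View pics/k8.png

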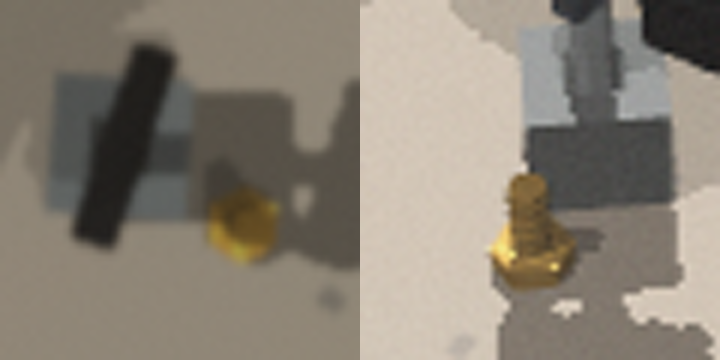

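```bash
python3 - <<'E'
from h import *
print(tri((262.7,255),(333.3,261.3)))
print(plane("side",262.7,255,.044),plane("top",333.3,261.3,.044),plane("top",332.7,262.3,.01),plane("side",235+174/6,225+250/6,.01))
E
```

```text
(array([ 0.4116, -0.0599,  0.0457]), np.float64(0.0005018222034215642))
[ 0.4114 -0.0582  0.044 ] [ 0.4119 -0.06    0.044 ] [ 0.4086 -0.0605  0.01  ] [ 0.4119 -0.0645  0.01  ]
```

```bash
cat > pick.py <<'E'
from h import *
C=np.array([0.593,-0.240]);ux=np.array([.995,.1]);uy=np.array([-.1,.995])
def pick(xy,jaw,zt=.018):
    Q=q_a(jaw+np.pi/2)
    env.set_gripper(0.05,30)
    env.reach([*xy,.20],Q)
    h=env.servo_line([*xy,zt],speed=0.12,until_force=8);st(f"down {h}")
    if h: return False
    env.set_gripper(0.0,30);s=st("grip")
    if not .013<s["opening"]<.02: return False
    env.servo_line([*xy,.22],speed=0.2);st("lift");return True
def drop(off,ox=-.012):
    xy=C+ux*ox+uy*off
    s=sensors.sense()
    best=None
    for j in(1.67,1.67-np.pi):
        Q=q_a(j+np.pi/2);q=solver.inverse_kinematics([*xy,.22],Q)
        if q is not None:
            c=np.abs(np.array(q)-s["qpos"]).max()
            if best is None or c<best[0]: best=(c,Q,q)
    print(best[2])
    env.reach([*xy,.22],best[1])
    h=env.servo_line([*xy,.025],speed=0.12,until_force=8);st(f"place {h}")
    env.set_gripper(0.028)
    env.servo_line([*xy,.22],speed=0.2);st("up")
E
python3 - <<'E'
from pick import *
s=sensors.sense()
env.servo_line([0.48,-0.3,.36],speed=.3)
if pick(np.array([.412,-.060]),-.30): drop(.048)
snap("9")
E
```

```text
down False t53.1 tcp [ 0.4124 -0.0601  0.0185] q [-0.2006  0.3178  2.341  -0.      0.4819  0.0994] F [-0.0815  0.6173 -0.4361] M [-0.0632 -0.0874 -0.0428] op 0.0500
grip t53.8 tcp [ 0.412 -0.06   0.018] q [-0.2006  0.3187  2.3411 -0.      0.4818  0.0994] F [-1.0983  0.9062  2.8651] M [0.0095 0.0145 0.0148] op 0.0152
lift t54.9 tcp [ 0.4113 -0.0599  0.219 ] q [-0.2007 -0.104   2.2812  0.      0.966   0.0994] F [ 0.0152 -0.0242 -0.6127] M [-0.0093 -0.0526  0.0279] op 0.0150
[-0.3622  0.2291  1.922  -0.      0.9905  1.1094]
place False t57.6 tcp [ 0.5767 -0.1936  0.0256] q [-0.3622  0.5146  1.9691 -0.      0.6569  1.1094] F [ 0.3109  0.1073 -1.3717] M [-0.0003  0.0527  0.0318] op 0.0155
up t59.2 tcp [ 0.5756 -0.1932  0.2188] q [-0.3622  0.2302  1.9231 -0.      0.9899  1.1094] F [-0.7181  0.364  -0.5181] M [ 0.0152  0.0036 -0.0109] op 0.0278
```

View pics/side_9.png

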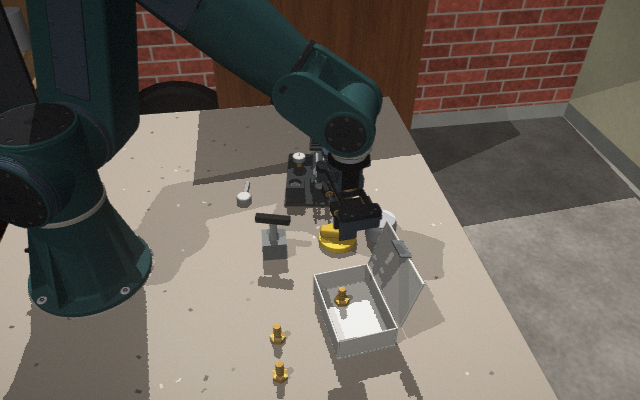

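View pics/top_9.png

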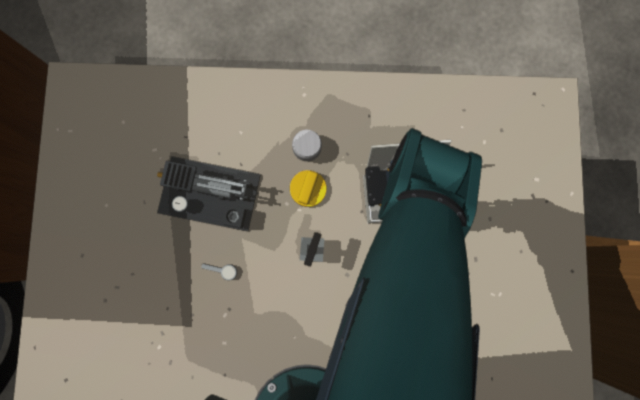

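```bash
python3 - <<'E'
from pick import *
if pick(np.array([.424,-.2655]),-.4):
    drop(0.0)
    # check last adapter unmoved via side view
    im=imaging.read_camera("side");hsv=cv2.cvtColor(im,cv2.COLOR_RGB2HSV)
    m=((hsv[...,0]>14)&(hsv[...,0]<27)&(hsv[...,1]>115)&(hsv[...,2]>40)).astype(np.uint8)
    k,_,s,c=cv2.connectedComponentsWithStats(m);b=[(c[i].round(1).tolist(),int(s[i,4])) for i in range(1,k) if s[i,4]>60];print(b)
    if any(np.hypot(x-279.5,y-372.5)<1 for (x,y),_ in b):
        if pick(np.array([.4185,-.3577]),-.4): drop(-.048)
snap("10")
E
```

```text
down False t62.7 tcp [ 0.4244 -0.2658  0.0186] q [-0.6061  0.4089  2.1817  0.      0.55   -0.206 ] F [ 0.3158 -0.8471 -0.1156] M [-0.0364 -0.044   0.0079] op 0.0499
grip t63.3 tcp [ 0.424  -0.2655  0.018 ] q [-0.606   0.4098  2.1819 -0.      0.5499 -0.206 ] F [-0.8926  0.2188  1.6514] M [-0.0433 -0.0639 -0.0206] op 0.0153
lift t64.5 tcp [ 0.4235 -0.2651  0.2189] q [-0.606   0.0521  2.1299  0.      0.9612 -0.2061] F [ 0.3629  0.5118 -1.115 ] M [-0.0239 -0.0716 -0.0084] op 0.0154
[-0.4305  0.2626  1.8792 -0.      0.9997  1.0411]
place False t67.4 tcp [ 0.5815 -0.2414  0.0257] q [-0.4305  0.5387  1.9254 -0.      0.6765  1.0411] F [-0.5884  0.4159 -1.2654] M [-0.0218 -0.0437  0.0234] op 0.0155
up t68.9 tcp [ 0.5804 -0.2409  0.2187] q [-0.4305  0.2638  1.8804  0.      0.9992  1.0411] F [-0.2661  0.3471  0.3556] M [ 0.0315 -0.0127  0.0411] op 0.0279
[([33.0, 62.6], 345), ([330.9, 238.4], 596), ([343.7, 305.9], 369), ([279.6, 372.4], 229)]
down False t72.4 tcp [ 0.4188 -0.358   0.0186] q [-0.7495  0.4634  2.0836 -0.      0.5936 -0.3495] F [-0.5665 -0.3583 -0.5104] M [ 0.021  -0.0642 -0.0032] op 0.0498
grip t73.1 tcp [ 0.4185 -0.3577  0.018 ] q [-0.7496  0.4644  2.0838 -0.      0.5934 -0.3496] F [0.4075 0.3853 1.2026] M [-0.0144 -0.062   0.0935] op 0.0156
lift t74.2 tcp [ 0.418  -0.3572  0.2188] q [-0.7496  0.1375  2.0353 -0.      0.9705 -0.3496] F [ 0.1652  0.5236 -1.4837] M [-0.033  -0.1239  0.01  ] op 0.0154
[-0.4939  0.3002  1.8298 -0.      1.0115  0.9777]
place False t77.2 tcp [ 0.5863 -0.2892  0.0257] q [-0.4939  0.5663  1.875  -0.      0.6992  0.9777] F [-0.6723  0.6569 -1.3813] M [-0.0102 -0.0002 -0.0312] op 0.0150
up t78.8 tcp [ 0.5852 -0.2887  0.2188] q [-0.4939  0.3013  1.831  -0.      1.0111  0.9777] F [ 0.0936  1.2658 -0.105 ] M [ 0.0037 -0.0256 -0.0064] op 0.0282
```

View pics/side_10.png

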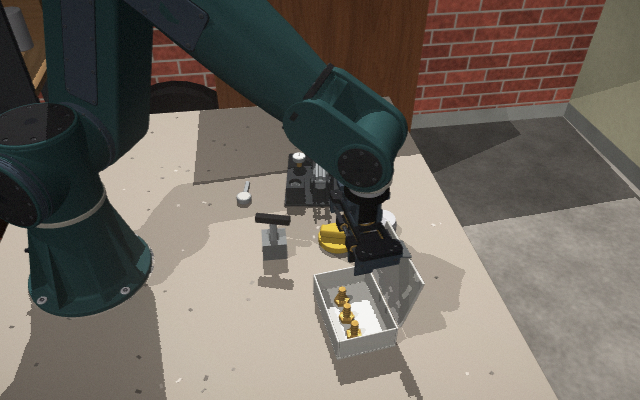

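```bash
python3 - <<'E'
from pick import *
H=np.array([.6545,-.2355])
def P(s,z): return [*(H+ux*s),z]
env.set_gripper(0.0,20)
s=sensors.sense();p=s["tool_pos"]
env.servo_line([p[0],p[1],.33],speed=.3)
j=1.67
Q=min([q_a(j+np.pi/2),q_a(j-np.pi/2)],key=lambda Q:-abs(np.dot(Q,s["ee_rot"])))
env.reach(P(.13,.33),Q);st()
h=env.servo_line(P(.13,.165),speed=.2,until_force=10);st(h)
assert not h
for th in [1.75,1.6,1.4,1.2,1.0,.8,.6,.4,.25,.12]:
    r=.105;off=.004
    x=-r*np.cos(th)+off*np.sin(th)+.016;z=.0625+r*np.sin(th)+off*np.cos(th)
    h=env.servo_line(P(x,z),speed=.08,until_force=30);s=sensors.sense();print("%.2f"%th,h,"%.1f"%s["t"],s["tool_pos"],s["contact_force"])
    if h: break
E
```

```text
t80.8 tcp [ 0.7828 -0.2229  0.3291] q [-0.306   0.4655  1.3955 -0.0002  1.2822  1.1659] F [-0.0352  0.1919 -0.1252] M [0.0223 0.0333 0.0675] op 0.0005
False t81.8 tcp [ 0.7845 -0.2229  0.1667] q [-0.3054  0.6015  1.4908  0.      1.0472  1.1664] F [0.2583 0.502  0.754 ] M [-0.0245 -0.0156 -0.0181] op 0.0003
1.75 False 83.1 [ 0.6931 -0.2316  0.1649] [ 0.6644  0.1523 -0.3063]
1.60 False 83.4 [ 0.677  -0.2333  0.1675] [1.0471 0.7678 0.2271]
1.40 False 83.8 [ 0.6562 -0.2354  0.1667] [ 0.5321  0.6947 -0.0844]
1.20 False 84.2 [ 0.6357 -0.2374  0.1617] [ 1.2024  0.6317 -0.6546]
1.00 False 84.6 [ 0.6168 -0.2393  0.1528] [ 0.344  -0.7974 -0.1907]
0.80 False 85.0 [ 0.5999 -0.2409  0.1402] [ 0.9009 -0.106  -0.0317]
0.60 False 85.5 [ 0.5859 -0.2423  0.1246] [0.0066 0.2665 0.0168]
0.40 False 85.9 [ 0.5752 -0.2433  0.1065] [ 0.5494  0.0641 -0.346 ]
0.25 False 86.2 [ 0.5696 -0.2438  0.0917] [ 0.3424 -0.569   0.4511]
0.12 False 86.5 [ 0.5667 -0.2441  0.0784] [-1.4082  0.3578  1.0383]
```

```bash
python3 - <<'E'
from pick import *
snap("11")
h=env.servo_line([.5655,-.2445,.063],speed=.04,until_force=10);st(h)
E
```

```text
True t87.0 tcp [ 0.5666 -0.2447  0.0686] q [-0.4454  0.455   1.951   0.0002  0.7348  1.026 ] F [-4.8109  2.2269 15.0641] M [0.5458 0.9672 0.0289] op 0.0005
```

View pics/side_11.png

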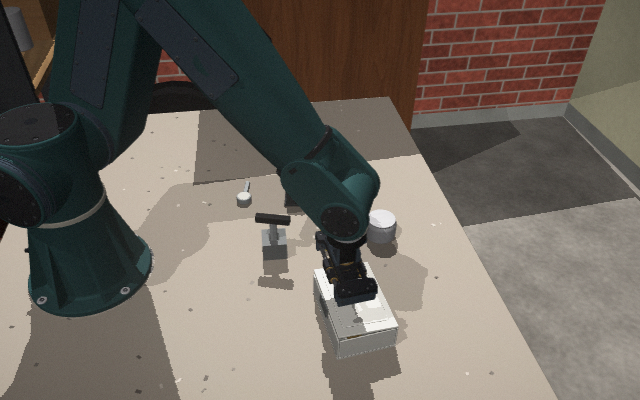

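```bash
python3 - <<'E'
from pick import *
env.servo_line([.5666,-.2447,.085],speed=.1)
env.servo_line([.548,-.246,.085],speed=.1)
h=env.servo_line([.548,-.246,.063],speed=.04,until_force=16);st(h)
env.servo_line([.548,-.246,.30],speed=.25)
env.reach([0.25,-0.62,0.40],q_a(.4));st()
snap("12")
E
```

```text
True t88.1 tcp [ 0.5484 -0.246   0.0685] q [-0.4605  0.435   1.984   0.      0.7222  1.0108] F [-5.6023  3.1432 17.7296] M [0.5738 1.1349 0.005 ] op 0.0004
 t90.9 tcp [ 0.2507 -0.6195  0.3997] q [-1.2212  0.1717  1.6541  0.0001  1.3163 -0.0511] F [-0.3186 -0.6751  0.5367] M [0.0115 0.0187 0.0074] op 0.0003
```

View pics/side_12.png

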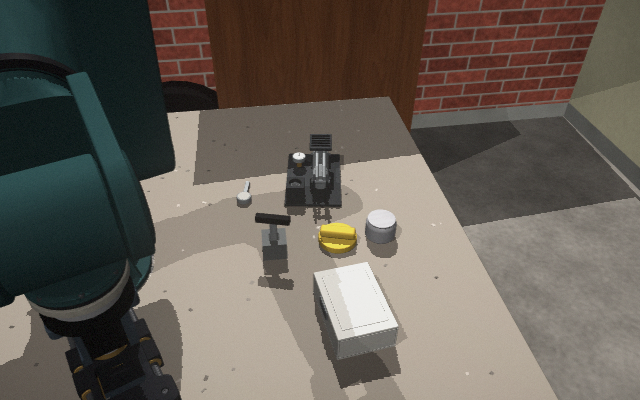

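View pics/top_12.png

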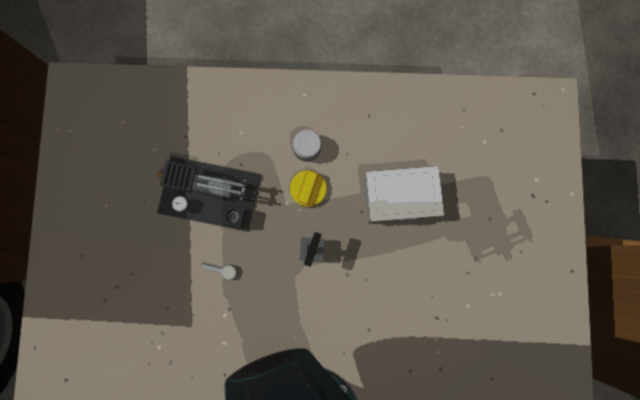

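```bash
python3 - <<'E'
from h import *
env.close_job()
E
```

```text
the job is handed in; nothing more can be done
```

The tyre kit job is done and handed in at about 91 s of the 210 s allowed, with no failed steps at the end.

- **Lever:** I pressed it first. Contact came firm at 95.2 mm twice, which is the height of the lever fully down, and it looks down in the last pictures.
- **Lock screw:** I turned it clockwise to its stop.
  - The torque rose at one point, then fell off, then rose again about 1.05 rad later. That is one 60° step of the hex, so the key most likely slipped round once in the socket at the stop.
  - I then loaded it up to 0.40 N m, eased back 0.19 rad, and the key drew out freely. The screw's angle cannot be seen in the pictures, so this rests on the torque readings only.
- **Hex key:** It is back in its block. The floor contact came at the same height as when I took it out, and it stands there in the last pictures.
- **Adapters:** I found three. One was knocked about 45 mm towards the key block while I worked on the screw, so I measured it again before grasping it. All three were seen standing in the tub before I shut the lid.
- **Brass spot behind the pump:** A small brass spot shows at the far end of the plate. I took it for a fitting on the pump, because an adapter's foot would not fit there and the spot never moved. Only the top camera sees it.
- **Lid:** It is fully shut. Its top face met the tool at 68.5 mm, which matches the hinge height plus the lid's thickness.
- **Bystanders:** The pad holder, deflator and tin look unmoved in the last pictures.

The two cameras disagreed by about 2–5 mm, which I handled with force-guided moves.

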